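Square up the end flap of an opened case

TASK

Take the assembly square out of its tray by its wooden post, lower it inside the open steel case and press it gently into the corner, so that it pushes the bent-in end flap out until the square sits flush, without gaps, against the flap and the side wall at once; keep it pressed lightly on both for a good second. Then lay the square back flat in its tray, with the flap left square. The sheet dents easily, so touch the case with the square only, and do not disturb the other things on the table.

Things in the scene. Friction and masses are not known exactly. Their poses are not given: they have to be found in the camera images.
- case: Low open case of thin grey sheet steel, fixed, 230 (x) by 170 (y) mm, turned up to 0.25 rad. Origin: centre of underside. Inner floor 3 mm up, empty in its +x half; a green circuit board (parts to 20 mm high) fills the -x end, from x -53 mm outwards. +y side: the side wall; +x end: the flap; lips 30 mm high at -x, 15 mm at -y.
- side_wall: The case's fixed upright side wall, 3 mm sheet, 230 mm long, 50 mm high. Origin at the foot of its inner face, halfway along (case x 0, y +80 mm); inner face looks to the case's -y. Axes as the case's. Seat the square on it with about 8 N (at least 4); it dents above 20 N. Metal rubs on metal (friction 0.5 to 0.7), so drag along one face can hide a poor touch on the other.
- flap: Upright end wall, 3 mm sheet, 132 mm long, top at 50 mm, hinged upright in the corner. Origin: hinge, foot of inner face (case x +110, y +80). Runs along own -y; inner face looks to own -x. Starts bent 0.09-0.16 rad inwards (free end to case -x). Stiff (0.12 N m), stays where left; hard stop when square, axes then as the case's. Seat with about 8 N (at least 4); dents above 20.
- corner (a point): Inner corner of the case where the inner faces of side wall and squared flap meet, on the inner floor (case x +110, y +80, z 3 mm). Axes as the case's.
- square: Loose L-shaped aluminium square with upright wooden post, 0.17-0.34 kg. Origin: outer corner of the L, underside. Legs 110 mm long outside, 10 thick, 40 high: one along own -x (outer face at own y=0), one along own -y (outer face at own x=0); diagonal brace between, 12 mm high. Seated in the corner, its axes are parallel to the case's, its origin over point corner; it may hang a few mm above the floor.
- grip (a point): Point on the axis of the square's wooden post, 42 mm above the square's underside and at x -50, y -50 mm from its origin. The post is 22 by 22 mm, faces parallel to the legs, its top 62 mm above the underside; 29 mm of free space between it and each leg, the brace (12 mm high) below.
- tray: Shallow light wooden tray, fixed, 200 by 200 mm outside, walls 5 mm thick and 14 mm high, floor 5 mm thick. Origin: centre of its underside. The square starts lying in it and goes back into it, anywhere flat on its floor.
- screwdriver: Screwdriver with a blue handle, 160 mm, lying between case and tray; leave alone.
- goggles: Safety glasses with blue arms, 45 mm high, beyond the case and tray; leave alone.
- tape_roll: Red tape roll, 90 mm wide, 25 mm high; leave alone.
- mug: White mug, 90 mm high, at the far edge; leave alone.
- loose_board: Loose green circuit board, 100 by 70 mm; leave alone.
- screw_jar: Clear screw jar, 70 mm high, at the far edge; leave alone.
- motor: Small steel motor, upright cylinder 36 mm wide, 40 mm high, near the robot; leave alone.
There are look-alikes about, which are no part of the job. What is shaped like the square but pink or yellow is not meant.

How it is judged (in metres and radians):
On the way, in this order (a step that is already met when the one before it is completed fails the run):
1. the square is lifted out of the tray in the gripper (contact force between the fingers and square above 1 N and z of square in the frame of tray above 0.03 m), for 0.1 s.
2. held square flush in the corner for 0.7 s: over 4 N on side wall and on flap at once, square and flap within 0.025 rad of the case's axes, corner within 3 mm of the case's corner (contact force between square and side_wall above 4 N and contact force between square and flap above 4 N and angle between the x axis of square and the x axis of case, either way round below 0.025 rad and angle between the y axis of flap and the y axis of case, either way round below 0.025 rad and angle between square's own z axis and vertical below 0.04 rad and x of square in the frame of corner between -0.003 and 0.003 m and y of square in the frame of corner between -0.003 and 0.003 m and contact force between the fingers and square above 1 N), for 0.7 s.
At the end, for the whole second after the job is handed in: The square lies flat and still on the tray's floor (underside within 4 mm of the floor, tilt under 0.06 rad, its post inside the tray), released, and the flap is left within 0.03 rad of square (angle between the y axis of flap and the y axis of case, either way round below 0.03 rad and angle between square's own z axis and vertical below 0.06 rad and linear speed of square below 0.02 m/s and z of square in the frame of tray below 0.009 m and x of grip in the frame of tray between -0.095 and 0.095 m and y of grip in the frame of tray between -0.095 and 0.095 m); the robot touches nothing.
It fails at once if the side wall is pressed with more than 20 N (contact force between square and side_wall above 20 N).
It fails at once if the flap is pressed with more than 20 N (contact force between square and flap above 20 N).
It fails at once if the robot itself touches the case (contact force between any of the fingers, the arm and case above 2 N).
It fails at once if another thing on the table is shifted by more than 20 mm (distance of any of screwdriver, goggles, tape_roll, mug, loose_board, screw_jar, motor from where it was at the start of the episode above 0.02 m).
It also fails if it takes over 64 s, if anything falls off the work surface, if the arm or the gripper's body presses on something with over 40 N, if the wrist force passes 120 N, or if a joint passes its speed limit or range.

ROBOT

A 6-joint arm with a two-finger parallel gripper is mounted at the origin on the work surface. World frame = base frame: x ahead of the robot, y to its left, z up, the work surface at z = 0. Lengths are in mm, angles in degrees, forces in N, time in s.
With the tool pointing down it reaches from about 300 to 850 mm from the base axis. Payload 4.2 kg.
Tool frame: the origin (TCP) lies at the very end of the fingers, on their centre line; the grasp point (between the pads) lies 19 mm behind it (env.grip_point_offset is the distance from the TCP to the grasp point, in mm); z points along the fingers, y is the line along which they close (so a half turn about z gives the same grasp; the last joint's range is limited). The gripper opens to 91 mm and grips with 3 to 60 N. Pads are 32 mm wide; open, the fingers measure 118 mm over their backs; the gripper's body (76 mm by 178 mm) begins 60 mm behind the grasp point.
Start: joints at [64.286, 18.312, 89.639, -0, 72.044, -1.146], TCP at [239.078, 522.958, 213.976] pointing down, gripper open.
Joint ranges: [-177.97, 177.97], [-48.28, 115.42], [12.27, 149.76], [-77.06, 257.06], [2.81, 150.46], [-146.56, 146.56]. Speed limits (degrees/s): [147.25, 147.25, 180, 180, 180, 180].

INTERFACE

Orientations are given as [roll, pitch, yaw] about the fixed x, y, z axes, in that order (R = Rz(yaw) Ry(pitch) Rx(roll)).
In Python, from workcell import env gives the robot as it stands. The module is installed in compiled form; this text tells all that it offers.
- The arm moves only by the tool arm_command, never from a script. Its argument "rows" is a list of rows, each an object with "delta_pos": the shift along the tool's x, y, z in mm, a list of three; "roll": the turn about the tool's z in units of 5 degrees (1.0 is 5 degrees); "jaw": the opening in per cent of the stroke, from 0 (shut) to 100 (fully open). A call has 1 to 20 rows; each row is the pose to reach, as a shift and turn from the pose commanded when the call began, along the tool's axes at that moment; what a row does not reach only later rows make up. A row lasts 1/12 s, in which the tool goes at most 41.7 mm and 7.16 degrees, less where a joint would pass 70% of its speed; a pose out of reach is approached as far as the arm can. A call with a gripper value outside its range is refused whole. The fingers move at their own pace and stop on an object; "squeeze" is the grip in N (left out, the last holds). Time passes only in rows, so rows that repeat a pose let the fingers close. It gives the time, the measured TCP pose, the force, the opening and the grip force at its end, in the units of the state.
- env.state(): the state, without advancing time (a new reading comes with each control period).
- env.grab_frame(name): name is "scene" or "top"; returns a dict with "img" (384x512x3 uint8, blue, green, red), "z_map" (384x512 float32, mm along the optical axis (not along the pixel's ray), 0 where there is no reading), "fov_y" (degrees; the focal length in pixels is half the picture's height over the tangent of half this angle, whatever the lens; pixels are square), "cx", "cy" (the principal point, pixels), "R" (3x3) and "t" (3): a world point X has camera coordinates R X + t. Camera axes: x right, y down, z forward; pixel columns grow to the right and rows downward; lengths in mm; the calibration is good to about 2 mm. A picture is of the moment at which its call begins.
- env.job_done(): hands the job in; it is judged then, once.
The state is a dict: "time_s": time; "qpos": joint angles; "qvel": joint speeds; "effort": joint torques, N m; "ee_pos": TCP position; "ee_rot": TCP orientation; "force": force on the tool from outside, world axes, zero at the start; "torque": the same for the moment, N m; "gripper_width": finger opening in mm; "gripper_force": force on a finger pad.
Only numpy, scipy, OpenCV 4.12 (cv2) and the standard library are available. Lean on these libraries where they do the work, as an engineer would, in place of code of your own. Each camera call takes 0.05 s, during which the arm holds its last target. There are 200 camera calls.

## Working session

There is one attempt and no reset: what is moved stays moved. The work goes in short steps, Python scripts to look and compute and a tool call to move; the robot and the scene stay as the last step left them, time stands still between calls to the robot, and variables do not carry over. Pictures are saved under pics/ and viewed, at most 10 in all, crops included, and the job is handed in when it is done.

Besides the shell and the picture viewer there is one more tool, called after "Request:" by a JSON object that holds its "op" and its "data", one argument or row to a line. arm_command: Moves the arm, as the interface text tells. Its arguments: {"type":"object","properties":{"rows":{"type":"array"},"squeeze":{"type":"number"}},"required":["rows"]}

```bash
mkdir -p pics; cat > h.py <<'E'
import numpy as np, cv2, pickle
from workcell import env
def grab(n):
    f=env.grab_frame(n); pickle.dump(f,open(f'{n}.pkl','wb')); return f
def load(n): return pickle.load(open(f'{n}.pkl','rb'))
def world(f):
    H,W=f['z_map'].shape; fl=H/2/np.tan(np.radians(f['fov_y'])/2)
    u,v=np.meshgrid(np.arange(W),np.arange(H)); z=f['z_map']
    P=np.stack([(u-f['cx'])/fl*z,(v-f['cy'])/fl*z,z],-1)
    return (P-np.array(f['t']))@np.array(f['R'])
E
python3 - <<'E'
from h import *
for n in('scene','top'):
    f=grab(n); cv2.imwrite(f'pics/{n}0.png',f['img'])
    print(n,f['fov_y'],f['cx'],f['cy'],np.round(-np.array(f['R']).T@f['t']),np.round(f['R'],2).tolist())
print(env.state(),env.grip_point_offset)
E
```

```text
scene 50.21803186436258 252.78419119544674 189.71975630251848 [1394.  310.  905.] [[-0.47, 0.88, 0.0], [0.58, 0.31, -0.75], [-0.66, -0.35, -0.66]]
top 57.12011342422032 256.18712598205815 181.93467916828973 [ 431. -115. 1064.] [[0.02, -1.0, -0.01], [-0.99, -0.02, -0.12], [0.12, 0.01, -0.99]]
{'time_s': 0.1, 'qpos': array([ 6.42847396e+01,  1.83471208e+01,  8.96990859e+01, -1.96291660e-03,
        7.20446979e+01, -1.14662224e+00]), 'qvel': array([-0.00024808, -0.05678793, -0.17369376, -0.01931437, -0.0463144 ,
       -0.08911095]), 'effort': array([ 6.48444111e-04, -4.13333559e+01, -2.32509166e+01,  7.30598811e-02,
        4.21946088e-02, -4.13823591e-05]), 'ee_pos': array([238.89351308, 522.52455269, 213.21519355]), 'ee_rot': array([-1.79909076e+02,  4.68899503e-05,  1.55431968e+02]), 'force': array([ 0.13597001, -0.29641938, -0.00246598]), 'torque': array([ 0.02680103, -0.04460875,  0.00744944]), 'gripper_force': 0.0, 'gripper_width': 91.10128350744766} 18.8
```

View pics/top0.png

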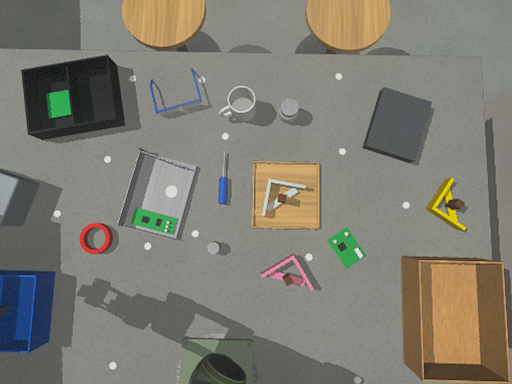

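View pics/scene0.png

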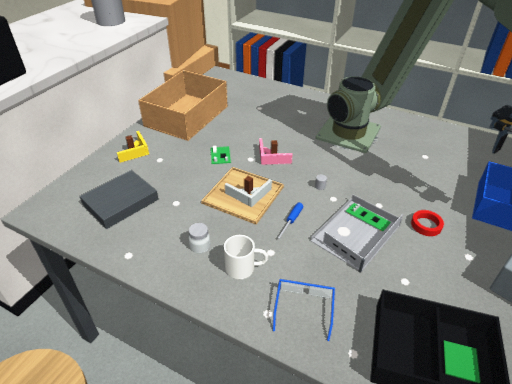

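Candidates for the square are the grey L in the tray at top (285,197), the pink L at (288,272) and the yellow L at (450,205). I choose the grey one. The case is at (158,192), with its side wall on the image left and the flap at the top. Next is a close crop with measurements.

```bash
python3 - <<'E'
from h import *
f=load('top'); img=f['img']
c=cv2.resize(img[142:242,112:328],None,fx=3.6,fy=3.6,interpolation=cv2.INTER_CUBIC)
cv2.imwrite('pics/crop0.png',c)
P=world(f)
def comp(m,name):
    pts=P[m][:,:2].astype(np.float32); r=cv2.minAreaRect(pts); print(name,len(pts),np.round(r[0],1),np.round(r[1],1),round(r[2],2),'z',np.round(np.percentile(P[m][:,2],[5,50,95]),1))
u,v=np.meshgrid(np.arange(512),np.arange(384)); z=P[...,2]
box=lambda a,b,c,d:(u>=a)&(u<c)&(v>=b)&(v<d)
tr=box(245,155,326,235)
comp(tr&(z>8),'tray rim+')
comp(tr&(z>38)&(z<52),'square legs'); comp(tr&(z>57),'post')
ca=box(112,142,203,244)
comp(ca&(z>40),'case high'); comp(ca&(z>9),'case all')
for n,m in(('floor',ca&(z<6)),('table',box(330,160,400,200))): print(n,np.round(np.median(P[m],0),1))
np.set_printoptions(suppress=True,linewidth=200)
m=ca&(z>40); print(np.round(np.c_[u[m],v[m],P[m]][::4],0).astype(int).tolist())
m=tr&(z>57);print(np.round(np.c_[u[m],v[m],P[m]],0).astype(int).tolist())
E
```

```text
tray rim+ 1261 [ 523.7 -190.4] [200.2 199.8] 0.15 z [ 8.3 15.1 65.9]
square legs 258 [ 504.6 -182.4] [109.6 109.6] 80.97 z [41.7 44.8 48.5]
post 86 [ 473.  -155.5] [ 25.  114.1] 58.25 z [  64.3   67.3 1063.5]
case high 281 [538.8  92.5] [227.2 408.5] 1.63 z [  41.2   48.9 1063.5]
case all 1294 [490.   76.4] [399.3 234.3] 77.18 z [ 9.5 16.1 51.6]
floor [531.5 189.4   0.9]
table [ 5.739e+02 -4.285e+02  1.000e-01]
[[155, 144, 431, -115, 1064], [139, 148, 646, 246, 47], [161, 148, 431, -115, 1064], [142, 149, 644, 239, 41], [142, 150, 641, 238, 42], [143, 151, 637, 233, 48], [144, 152, 635, 231, 45], [153, 152, 431, -115, 1064], [147, 153, 632, 221, 46], [139, 154, 628, 244, 48], [189, 154, 431, -115, 1064], [153, 155, 626, 203, 48], [139, 156, 623, 246, 43], [137, 157, 618, 249, 50], [160, 157, 621, 183, 45], [160, 158, 618, 182, 45], [197, 158, 431, -115, 1064], [163, 159, 614, 171, 52], [137, 160, 610, 249, 47], [168, 160, 612, 158, 47], [168, 161, 610, 159, 43], [134, 162, 431, -115, 1064], [172, 162, 606, 145, 51], [136, 163, 600, 250, 51], [175, 163, 603, 136, 50], [176, 164, 601, 
[... 2878 characters left out ...]
 -171, 68], [281, 199, 504, -174, 64], [282, 199, 504, -177, 65], [283, 199, 504, -179, 68], [284, 199, 504, -182, 69], [285, 199, 504, -185, 65], [286, 199, 504, -188, 68], [279, 200, 501, -168, 64], [280, 200, 501, -171, 65], [281, 200, 501, -174, 68], [282, 200, 501, -177, 66], [283, 200, 501, -179, 67], [284, 200, 501, -182, 69], [285, 200, 501, -185, 66], [286, 200, 502, -188, 66], [282, 201, 499, -177, 59], [283, 201, 499, -179, 65], [284, 201, 498, -182, 68], [285, 201, 499, -185, 65], [263, 208, 431, -115, 1064], [307, 210, 431, -115, 1064], [256, 220, 431, -115, 1064], [249, 221, 431, -115, 1064], [284, 222, 431, -115, 1064], [262, 229, 431, -115, 1064], [283, 230, 431, -115, 1064]]
```

View pics/crop0.png

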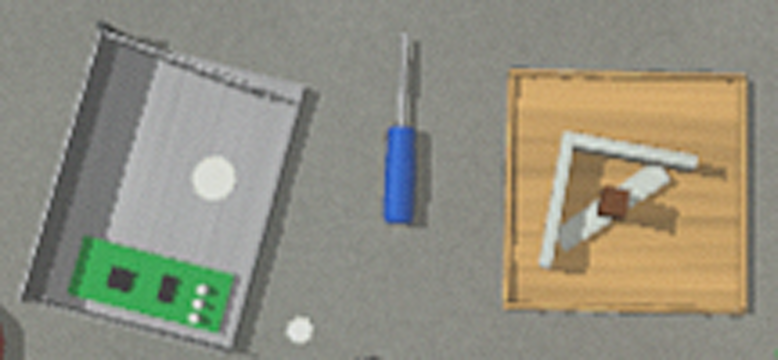

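The crop shows the grey aluminium L with its brown post at crop (614,202), lying in the tray, so the choice is right. Its heading is about -9° and the grip point is about (510,-178). Now I'll fit the case lines and work out the first move.

```bash
cat >> h.py <<'E'
def go(x,y,z,tooly=None):
    """print tool-frame delta & roll units from measured pose; tooly: wanted heading of tool y"""
    s=env.state(); p=s['ee_pos']; yaw=np.radians(s['ee_rot'][2])
    d=np.array([x,y,z])-p; tx=np.array([np.cos(yaw),np.sin(yaw),0]); ty=np.array([np.sin(yaw),-np.cos(yaw),0])
    cur=np.degrees(yaw)-90; r=0 if tooly is None else -((tooly-cur+180)%360-180)/5
    print('delta',np.round([d@tx,d@ty,-d[2]],1),'roll',round(r,3),'| tcp',np.round(p,1),'rot',np.round(s['ee_rot'],2),'q',np.round(s['qpos'],0))
E
python3 - <<'E'
from h import *
f=load('top');P=world(f);u,v=np.meshgrid(np.arange(512),np.arange(384));z=P[...,2]
ca=(u>=112)&(u<203)&(v>=142)&(v<244)&(z<70)
def line(m,n):
    p=P[m][:,:2].astype(np.float32); vx,vy,x,y=cv2.fitLine(p,cv2.DIST_HUBER,0,.01,.01).ravel()
    d=np.array([vx,vy]);c=np.array([x,y]); nn=np.array([-vy,vx]); r=(p-c)@nn
    print(n,len(p),'ang',round(float(np.degrees(np.arctan2(vy,vx))),2),'c',np.round(c,1),'res',round(float(r.std()),2)); return c,d
w=lambda x0,y0,x1,y1:(P[...,0]>x0)&(P[...,0]<x1)&(P[...,1]>y0)&(P[...,1]<y1)
A=line(ca&(z>40)&w(430,200,620,300),'wall top'); A2=line(ca&(z>12)&(z<38)&w(430,200,620,300)&(u<150),'wall inner')
B=line(ca&(z>40)&w(590,115,640,225),'flap top')
X=np.linalg.solve(np.c_[A[1],-B[1]],B[0]-A[0]); C=A[0]+X[0]*A[1]; print('corner of top centrelines',C)
m=ca&(z>12)&(z<60); pts=P[m][:,:2]
th=np.arctan2(*(A[1]*np.sign(A[1][0]))[::-1]); R=np.array([[np.cos(th),np.sin(th)],[-np.sin(th),np.cos(th)]])
q=(pts-C)@R.T; print('case-frame extents',np.round(np.percentile(q,[0.5,2,50,98,99.5],axis=0),1).tolist())
go(510,-178,150,-9)
E
```

```text
wall top 149 ang -12.95 c [524.8 268.7] res 1.15
wall inner 268 ang -12.68 c [520.9 268.7] res 21.8
flap top 49 ang 70.59 c [614.1 168.8] res 1.02
corner of top centrelines [639.98663 242.1795 ]
case-frame extents [[-226.2, -166.1], [-225.7, -165.6], [-144.7, -1.6], [-0.0, 2.0], [6.2, 2.8]]
delta [-537.8 -524.4   63.2] roll 14.886 | tcp [238.9 522.5 213.2] rot [-179.91    0.    155.43] q [64. 18. 90. -0. 72. -1.]
```

Request:
{"op": "arm_command", "data": {
  "rows": [
    {"delta_pos": [-538,-524,63],"roll": 14.886,"jaw": 40},
    {"delta_pos": [-538,-524,63],"roll": 14.886,"jaw": 40},
    {"delta_pos": [-538,-524,63],"roll": 14.886,"jaw": 40},
    {"delta_pos": [-538,-524,63],"roll": 14.886,"jaw": 40},
    {"delta_pos": [-538,-524,63],"roll": 14.886,"jaw": 40},
    {"delta_pos": [-538,-524,63],"roll": 14.886,"jaw": 40},
    {"delta_pos": [-538,-524,63],"roll": 14.886,"jaw": 40},
    {"delta_pos": [-538,-524,63],"roll": 14.886,"jaw": 40},
    {"delta_pos": [-538,-524,63],"roll": 14.886,"jaw": 40},
    {"delta_pos": [-538,-524,63],"roll": 14.886,"jaw": 40},
    {"delta_pos": [-538,-524,63],"roll": 14.886,"jaw": 40},
    {"delta_pos": [-538,-524,63],"roll": 14.886,"jaw": 40},
    {"delta_pos": [-538,-524,63],"roll": 14.886,"jaw": 40},
    {"delta_pos": [-538,-524,63],"roll": 14.886,"jaw": 40},
    {"delta_pos": [-538,-524,63],"roll": 14.886,"jaw": 40},
    {"delta_pos": [-538,-524,63],"roll": 14.886,"jaw": 40},
    {"delta_pos": [-538,-524,63],"roll": 14.886,"jaw": 40},
    {"delta_pos": [-538,-524,63],"roll": 14.886,"jaw": 40},
    {"delta_pos": [-538,-524,63],"roll": 14.886,"jaw": 40},
    {"delta_pos": [-538,-524,63],"roll": 14.886,"jaw": 40}
  ]
}}

```text
time_s: 1.77
ee_pos: [510.6, -179.2, 149.9]
ee_rot: [-179.9, -0.0, 80.8]
force: [-0.2, 0.3, -0.6]
gripper_width: 36.6
gripper_force: 0.0
```

```bash
python3 - <<'E'
from h import *
f=grab('scene'); im=f['img']
c=cv2.resize(im[110:260,170:370],None,fx=3.8,fy=3.8,interpolation=cv2.INTER_CUBIC); cv2.imwrite('pics/s1.png',c)
print(env.state()['time_s'],env.state()['force'],env.state()['gripper_width'])
go(510,-178,150,-9); go(510,-178,28,-9)
E
```

```text
1.8167 [ 0.60959843  1.11305121 -0.01643944] 36.4185571609559
delta [-0.4  0.1  0.1] roll -0.021 | tcp [ 510.  -177.6  150.1] rot [-1.7988e+02 -6.0000e-02  8.0890e+01] q [-20.  18. 100.   0.  62. -11.]
delta [-4.000e-01  1.000e-01  1.221e+02] roll -0.021 | tcp [ 510.  -177.6  150.1] rot [-1.7988e+02 -6.0000e-02  8.0890e+01] q [-20.  18. 100.   0.  62. -11.]
```

View pics/s1.png

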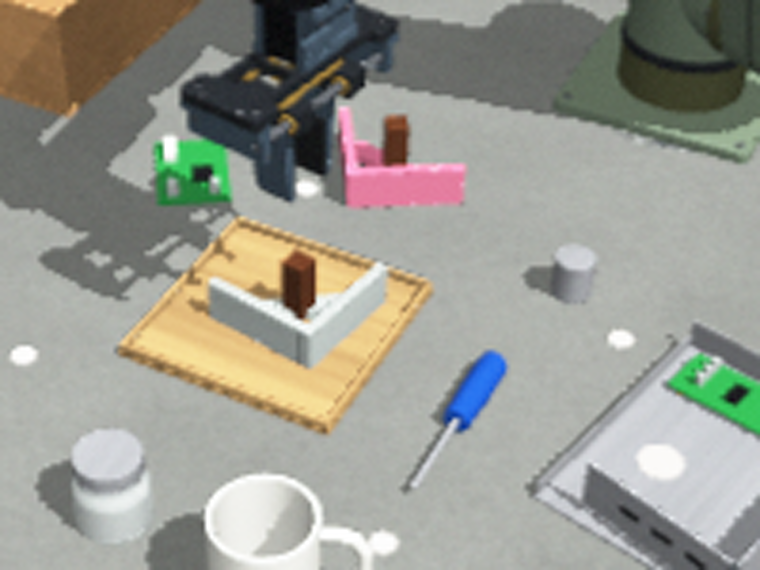

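The picture shows the open gripper hanging at crop (290,150), on the line above the post at crop (298,285). The post and legs are clear. I'll descend and close.

Request:
{"op": "arm_command", "data": {
  "rows": [
    {"delta_pos": [0,0,35],"roll": 0,"jaw": 40},
    {"delta_pos": [0,0,70],"roll": 0,"jaw": 40},
    {"delta_pos": [0,0,95],"roll": 0,"jaw": 40},
    {"delta_pos": [0,0,110],"roll": 0,"jaw": 40},
    {"delta_pos": [0,0,118],"roll": 0,"jaw": 40},
    {"delta_pos": [0,0,122],"roll": 0,"jaw": 40},
    {"delta_pos": [0,0,122],"roll": 0,"jaw": 40}
  ]
}}

```text
time_s: 2.4
ee_pos: [510.3, -176.3, 28.9]
ee_rot: [-180.0, -0.0, 81.1]
force: [-0.5, 0.2, -0.2]
gripper_width: 36.4
gripper_force: 0.0
```

Request:
{"op": "arm_command", "data": {
  "rows": [
    {"delta_pos": [0,0,0],"roll": 0,"jaw": 0},
    {"delta_pos": [0,0,0],"roll": 0,"jaw": 0},
    {"delta_pos": [0,0,0],"roll": 0,"jaw": 0},
    {"delta_pos": [0,0,0],"roll": 0,"jaw": 0},
    {"delta_pos": [0,0,0],"roll": 0,"jaw": 0},
    {"delta_pos": [0,0,0],"roll": 0,"jaw": 0}
  ],
  "squeeze": 45
}}

```text
time_s: 2.9
ee_pos: [510.8, -177.3, 30.1]
ee_rot: [179.9, -0.0, 81.0]
force: [-1.4, 1.8, 6.3]
gripper_width: 21.7
gripper_force: 45.0
```

```bash
python3 - <<'E'
from h import *
s=env.state(); print(s['time_s'],s['force'],s['torque'],s['gripper_width'],s['gripper_force']); go(510,-178,150,-9)
E
```

```text
2.9 [-1.44848381  1.8142984   6.26874374] [0.15111833 0.46389658 0.07691958] 21.667261517395005 45.00157177448273
delta [  -0.8   -0.7 -119.9] roll 0.0 | tcp [ 510.8 -177.3   30.1] rot [ 1.7993e+02 -1.0000e-02  8.1000e+01] q [-20.  26. 108.   0.  46. -11.]
```

Request:
{"op": "arm_command", "data": {
  "rows": [
    {"delta_pos": [0,0,-10],"roll": 0,"jaw": 0},
    {"delta_pos": [0,0,-30],"roll": 0,"jaw": 0},
    {"delta_pos": [0,0,-60],"roll": 0,"jaw": 0},
    {"delta_pos": [0,0,-90],"roll": 0,"jaw": 0},
    {"delta_pos": [0,0,-110],"roll": 0,"jaw": 0},
    {"delta_pos": [0,0,-120],"roll": 0,"jaw": 0},
    {"delta_pos": [0,0,-120],"roll": 0,"jaw": 0},
    {"delta_pos": [0,0,-120],"roll": 0,"jaw": 0},
    {"delta_pos": [0,0,-120],"roll": 0,"jaw": 0}
  ]
}}

```text
time_s: 3.65
ee_pos: [509.4, -176.9, 147.3]
ee_rot: [-179.8, -0.0, 81.0]
force: [0.2, 1.1, -1.8]
gripper_width: 21.5
gripper_force: 45.0
```

```bash
python3 - <<'E'
from h import *
s=env.state(); print(s['time_s'],s['force'],s['torque'],s['gripper_width'],s['gripper_force'])
f=grab('scene'); P=world(f); p=s['ee_pos']; im=f['img'].astype(int); z=P[...,2]
b,g,r=im[...,0],im[...,1],im[...,2]
# square metal: points near tool, below fingers
m=(abs(P[...,0]-p[0]-0)<100)&(abs(P[...,1]-p[1])<100)&(z>p[2]-40)&(z<p[2]+25)&((im.max(2)-im.min(2))<30)&(im.mean(2)>120)
print(m.sum(), np.round(np.percentile(P[m][:,2],[1,5,50,95,99]),1), 'underside expected',p[2]-23.2)
r_=cv2.minAreaRect(P[m][:,:2].astype(np.float32)); print(r_)
# corner edge: nearest to camera
C=-np.array(f['R']).T@f['t']; q=P[m]
for lo,hi in((-30,-10),(-10,5),(5,25)):
    k=q[(q[:,2]>p[2]+lo)&(q[:,2]<=p[2]+hi)]; 
    if len(k)>5: print(lo,hi,len(k),cv2.minAreaRect(k[:,:2].astype(np.float32)), k[:,0].max(),k[:,1].max())
c=cv2.resize(f['img'][110:260,170:370],None,fx=3.8,fy=3.8,interpolation=cv2.INTER_CUBIC); cv2.imwrite('pics/s2.png',c)
go(569,206,160,-12.95)
E
```

```text
3.65 [ 0.21630955  1.14026775 -1.78453763] [-0.09223072  0.1021873   0.01561548] 21.531018599083406 44.999345541000366
651 [122.5 124.9 146.4 162.9 163.8] underside expected 124.12349792753155
((534.2237548828125, -158.66783142089844), (85.03636169433594, 154.17562866210938), 35.419132232666016)
-30 -10 205 ((507.6351318359375, -181.2349853515625), (114.18574523925781, 107.56436920166016), 82.04157257080078) 567.5744789779084 -119.54184160001276
-10 5 191 ((532.59619140625, -155.6400909423828), (78.56494903564453, 151.38844299316406), 38.229530334472656) 567.7341673477121 -119.54884238238631
5 25 255 ((506.4005432128906, -179.50531005859375), (112.0528793334961, 113.14308166503906), 82.05123138427734) 568.597400047775 -118.12634313687272
delta [387.5  -1.  -12.9] roll 0.789 | tcp [ 509.3 -176.9  147.1] rot [-1.7979e+02 -5.0000e-02  8.1000e+01] q [-20.  18. 100.   0.  62. -11.]
```

View pics/s2.png

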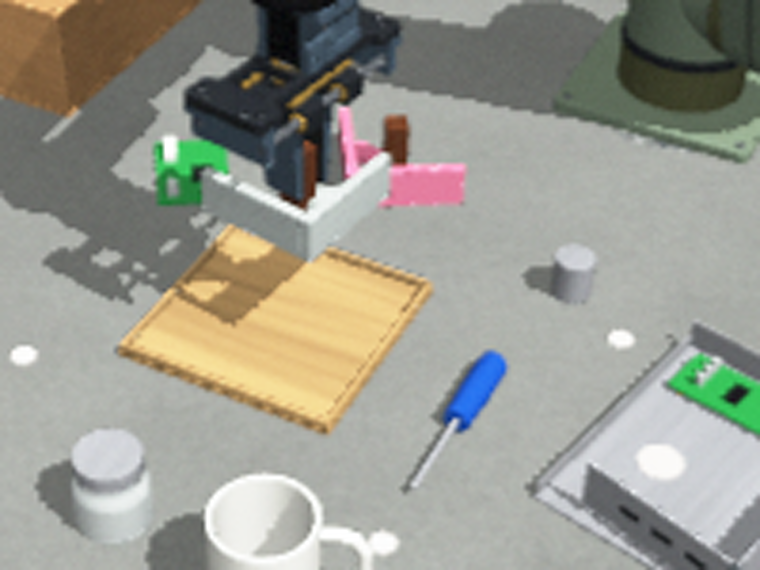

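The picture shows the square hanging level in the gripper at crop (305,215), with the tray empty. Next I carry it above the case, to the seated pose shifted by -25 and -10 mm in case x and y.

```bash
python3 - <<'E'
from h import *
go(552,199.5,148,-13)
E
```

```text
delta [378.4 -16.8  -0.9] roll 0.799 | tcp [ 509.3 -176.9  147.1] rot [-1.7979e+02 -5.0000e-02  8.1000e+01] q [-20.  18. 100.   0.  62. -11.]
```

Request:
{"op": "arm_command", "data": {
  "rows": [
    {"delta_pos": [15,-1,-1],"roll": 0.1,"jaw": 0},
    {"delta_pos": [45,-2,-1],"roll": 0.2,"jaw": 0},
    {"delta_pos": [80,-4,-1],"roll": 0.3,"jaw": 0},
    {"delta_pos": [115,-5,-1],"roll": 0.4,"jaw": 0},
    {"delta_pos": [150,-7,-1],"roll": 0.5,"jaw": 0},
    {"delta_pos": [185,-8,-1],"roll": 0.6,"jaw": 0},
    {"delta_pos": [220,-10,-1],"roll": 0.7,"jaw": 0},
    {"delta_pos": [255,-11,-1],"roll": 0.8,"jaw": 0},
    {"delta_pos": [290,-13,-1],"roll": 0.8,"jaw": 0},
    {"delta_pos": [320,-14,-1],"roll": 0.8,"jaw": 0},
    {"delta_pos": [345,-15,-1],"roll": 0.8,"jaw": 0},
    {"delta_pos": [365,-16,-1],"roll": 0.8,"jaw": 0},
    {"delta_pos": [375,-17,-1],"roll": 0.8,"jaw": 0},
    {"delta_pos": [378,-17,-1],"roll": 0.8,"jaw": 0},
    {"delta_pos": [378,-17,-1],"roll": 0.8,"jaw": 0},
    {"delta_pos": [378,-17,-1],"roll": 0.8,"jaw": 0},
    {"delta_pos": [378,-17,-1],"roll": 0.8,"jaw": 0},
    {"delta_pos": [378,-17,-1],"roll": 0.8,"jaw": 0}
  ]
}}

```text
time_s: 5.2
ee_pos: [552.8, 197.5, 150.0]
ee_rot: [-180.0, 0.0, 76.9]
force: [0.5, -0.6, -2.2]
gripper_width: 22.0
gripper_force: 45.0
```

```bash
cat >> h.py <<'E'
def sq():
    """held square in the top view: corner and heading from the leg tops, scene view for a check"""
    s=env.state(); p=s['ee_pos']
    for n in('top','scene'):
        f=grab(n); P=world(f); im=f['img'].astype(int); z=P[...,2]
        m=(np.hypot(P[...,0]-p[0],P[...,1]-p[1])<95)&(z>p[2]+9)&(z<p[2]+23)&((im.max(2)-im.min(2))<30)&(im.mean(2)>125)
        m=cv2.morphologyEx(m.astype(np.uint8),cv2.MORPH_OPEN,np.ones((2,2)))>0
        q=P[m][:,:2]; (c,wh,a)=cv2.minAreaRect(q.astype(np.float32)); a=(a+45)%90-45; t=np.radians(a)
        R=np.array([[np.cos(t),-np.sin(t)],[np.sin(t),np.cos(t)]]); o=(q@R).max(0)
        print(n,m.sum(),'heading',round(a,2),'wh',np.round(wh,1),'corner',np.round(R@o,1),'corner-tcp in own axes',np.round(o-p[:2]@R,1))
E
python3 - <<'E'
from h import *
sq(); f=load('top'); s=env.state(); print(s['time_s'],s['force'])
c=cv2.resize(f['img'][120:250,90:260],None,fx=4,fy=4,interpolation=cv2.INTER_CUBIC); cv2.imwrite('pics/t3.png',c)
go(552,199.5,30,-13)
E
```

```text
top 89 heading -12.75 wh [99.5 14.7] corner [609.3 223.6] corner-tcp in own axes [49.3 37.9]
scene 286 heading -22.99 wh [104.7 297.5] corner [630.1 228.8] corner-tcp in own axes [58.9 58.9]
5.3 [ 0.13398228  0.12171545 -1.7612661 ]
delta [  1.4  -1.2 120.1] roll -0.013 | tcp [552.9 197.8 150.1] rot [179.99  -0.    76.94] q [19. 22. 94. -0. 64. 32.]
```

View pics/t3.png

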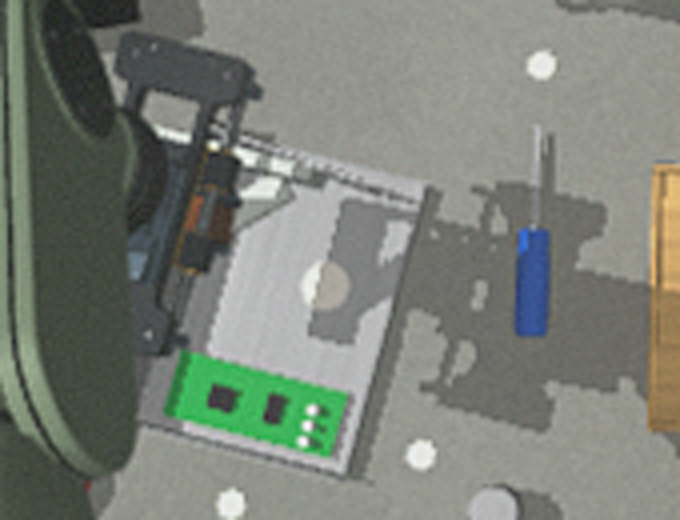

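The picture shows the square over the case with its end leg parallel to, and inside, the flap, which runs from crop (215,125) to (425,195). The case is clear below, so I'll descend.

Request:
{"op": "arm_command", "data": {
  "rows": [
    {"delta_pos": [0,0,10],"roll": 0,"jaw": 0},
    {"delta_pos": [0,0,30],"roll": 0,"jaw": 0},
    {"delta_pos": [0,0,50],"roll": 0,"jaw": 0},
    {"delta_pos": [0,0,65],"roll": 0,"jaw": 0},
    {"delta_pos": [0,0,80],"roll": 0,"jaw": 0},
    {"delta_pos": [0,0,90],"roll": 0,"jaw": 0},
    {"delta_pos": [0,0,100],"roll": 0,"jaw": 0},
    {"delta_pos": [0,0,108],"roll": 0,"jaw": 0},
    {"delta_pos": [0,0,114],"roll": 0,"jaw": 0},
    {"delta_pos": [0,0,118],"roll": 0,"jaw": 0},
    {"delta_pos": [0,0,118],"roll": 0,"jaw": 0},
    {"delta_pos": [0,0,118],"roll": 0,"jaw": 0}
  ]
}}

```text
time_s: 6.3
ee_pos: [553.1, 198.8, 32.2]
ee_rot: [180.0, -0.0, 77.0]
force: [1.0, -0.1, -1.0]
gripper_width: 22.0
gripper_force: 45.0
```

```bash
cat >> h.py <<'E'
def st(th=-12.95):
    s=env.state(); t=np.radians(th); R=np.array([[np.cos(t),np.sin(t)],[-np.sin(t),np.cos(t)]])
    seat=np.array([578.3,203.6]); p=s['ee_pos']
    print('t',s['time_s'],'tcp',np.round(p,2),'rot',np.round(s['ee_rot'],2),'case-frame from seat',np.round(R@(p[:2]-seat),2),'F case',np.round(R@s['force'][:2],2),round(s['force'][2],2),'T',np.round(s['torque'],2))
E
python3 -c "
from h import *
st()"
```

```text
t 6.3 tcp [553.1  198.85  32.2 ] rot [ 1.7997e+02 -2.0000e-02  7.7000e+01] case-frame from seat [-23.49 -10.28] F case [1.04 0.12] -1.01 T [-0.06  0.1   0.01]
```

Request:
{"op": "arm_command", "data": {
  "rows": [
    {"delta_pos": [0,2,0],"roll": 0,"jaw": 0},
    {"delta_pos": [0,5,0],"roll": 0,"jaw": 0},
    {"delta_pos": [0,8,0],"roll": 0,"jaw": 0},
    {"delta_pos": [0,10,0],"roll": 0,"jaw": 0},
    {"delta_pos": [0,11.5,0],"roll": 0,"jaw": 0},
    {"delta_pos": [0,13,0],"roll": 0,"jaw": 0},
    {"delta_pos": [0,14.5,0],"roll": 0,"jaw": 0},
    {"delta_pos": [0,16,0],"roll": 0,"jaw": 0},
    {"delta_pos": [0,17,0],"roll": 0,"jaw": 0},
    {"delta_pos": [0,18,0],"roll": 0,"jaw": 0},
    {"delta_pos": [0,18,0],"roll": 0,"jaw": 0}
  ]
}}

```text
time_s: 7.22
ee_pos: [570.5, 194.6, 31.9]
ee_rot: [-180.0, -0.0, 77.0]
force: [-0.5, -0.0, -2.4]
gripper_width: 21.6
gripper_force: 45.0
```

```bash
python3 -c "
from h import *
st()"
```

```text
t 7.2167 tcp [570.48 194.61  31.86] rot [-180.   -0.   77.] case-frame from seat [ -5.6  -10.52] F case [-0.46 -0.13] -2.4 T [-0.04  0.22 -0.02]
```

Request:
{"op": "arm_command", "data": {
  "rows": [
    {"delta_pos": [0,0.7,0],"roll": 0,"jaw": 0},
    {"delta_pos": [0,1.4,0],"roll": 0,"jaw": 0},
    {"delta_pos": [0,2,0],"roll": 0,"jaw": 0},
    {"delta_pos": [0,2.5,0],"roll": 0,"jaw": 0},
    {"delta_pos": [0,3,0],"roll": 0,"jaw": 0},
    {"delta_pos": [0,3,0],"roll": 0,"jaw": 0}
  ]
}}

```text
time_s: 7.72
ee_pos: [573.4, 194.0, 32.0]
ee_rot: [180.0, -0.0, 77.0]
force: [-1.5, 0.8, -2.4]
gripper_width: 21.8
gripper_force: 45.0
```

Request:
{"op": "arm_command", "data": {
  "rows": [
    {"delta_pos": [0,0.5,0],"roll": 0,"jaw": 0},
    {"delta_pos": [0,1,0],"roll": 0,"jaw": 0},
    {"delta_pos": [0,1,0],"roll": 0,"jaw": 0}
  ]
}}

```text
time_s: 7.97
ee_pos: [574.3, 193.8, 32.0]
ee_rot: [-180.0, -0.0, 77.0]
force: [-0.7, 0.2, -2.4]
gripper_width: 21.9
gripper_force: 45.0
```

```bash
python3 -c "
from h import *
st()"
```

```text
t 7.9667 tcp [574.29 193.8   31.96] rot [-1.800e+02 -1.000e-02  7.699e+01] case-frame from seat [ -1.71 -10.44] F case [-0.71  0.03] -2.42 T [-0.09  0.37 -0.11]
```

Request:
{"op": "arm_command", "data": {
  "rows": [
    {"delta_pos": [0,0.5,0],"roll": 0,"jaw": 0},
    {"delta_pos": [0,1,0],"roll": 0,"jaw": 0},
    {"delta_pos": [0,1,0],"roll": 0,"jaw": 0}
  ]
}}

```text
time_s: 8.22
ee_pos: [574.4, 193.8, 31.9]
ee_rot: [-179.9, 0.0, 77.0]
force: [-4.8, 1.7, -0.2]
gripper_width: 21.7
gripper_force: 45.0
```

```bash
python3 -c "
from h import *
st()"
```

```text
t 8.2167 tcp [574.42 193.81  31.91] rot [-179.9     0.     76.97] case-frame from seat [ -1.59 -10.41] F case [-5.06  0.61] -0.16 T [ 0.09  0.79 -0.2 ]
```

Request:
{"op": "arm_command", "data": {
  "rows": [
    {"delta_pos": [0,0.5,0],"roll": 0,"jaw": 0},
    {"delta_pos": [0,1,0],"roll": 0,"jaw": 0},
    {"delta_pos": [0,1,0],"roll": 0,"jaw": 0},
    {"delta_pos": [0,1,0],"roll": 0,"jaw": 0}
  ]
}}

```text
time_s: 8.55
ee_pos: [574.5, 193.7, 31.8]
ee_rot: [-179.8, 0.0, 77.0]
force: [-6.3, 2.8, 1.1]
gripper_width: 21.7
gripper_force: 45.0
```

```bash
python3 -c "
from h import *
st()"
```

```text
t 8.55 tcp [574.49 193.7   31.76] rot [-1.798e+02  2.000e-02  7.696e+01] case-frame from seat [ -1.49 -10.5 ] F case [-6.81  1.29] 1.06 T [ 0.25  1.13 -0.24]
```

Request:
{"op": "arm_command", "data": {
  "rows": [
    {"delta_pos": [0,-1.5,0],"roll": 0,"jaw": 0},
    {"delta_pos": [0,-3,0],"roll": 0,"jaw": 0},
    {"delta_pos": [2,-3,0],"roll": 0,"jaw": 0},
    {"delta_pos": [4,-3,0],"roll": 0,"jaw": 0},
    {"delta_pos": [5.5,-3,0],"roll": 0,"jaw": 0},
    {"delta_pos": [6.5,-3,0],"roll": 0,"jaw": 0},
    {"delta_pos": [7.5,-3,0],"roll": 0,"jaw": 0},
    {"delta_pos": [7.5,-3,0],"roll": 0,"jaw": 0}
  ]
}}

```text
time_s: 9.22
ee_pos: [575.3, 201.6, 32.0]
ee_rot: [180.0, -0.0, 77.0]
force: [0.5, 0.6, -1.9]
gripper_width: 21.7
gripper_force: 45.0
```

```bash
python3 -c "
from h import *
st()"
```

```text
t 9.2167 tcp [575.29 201.56  32.02] rot [ 1.7997e+02 -2.0000e-02  7.7020e+01] case-frame from seat [-2.47 -2.66] F case [0.34 0.71] -1.85 T [-0.06  0.08  0.04]
```

Request:
{"op": "arm_command", "data": {
  "rows": [
    {"delta_pos": [0.5,0,0],"roll": 0,"jaw": 0},
    {"delta_pos": [1,0,0],"roll": 0,"jaw": 0},
    {"delta_pos": [1.5,0,0],"roll": 0,"jaw": 0},
    {"delta_pos": [1.5,0,0],"roll": 0,"jaw": 0}
  ]
}}

```text
time_s: 9.55
ee_pos: [575.4, 202.8, 31.9]
ee_rot: [180.0, -0.0, 77.0]
force: [-0.8, -0.3, -1.9]
gripper_width: 22.0
gripper_force: 45.0
```

```bash
python3 -c "
from h import *
st()"
```

```text
t 9.55 tcp [575.38 202.83  31.94] rot [ 1.8e+02 -1.0e-02  7.7e+01] case-frame from seat [-2.67 -1.4 ] F case [-0.72 -0.49] -1.93 T [-0.11  0.1   0.03]
```

Request:
{"op": "arm_command", "data": {
  "rows": [
    {"delta_pos": [0.5,0,0],"roll": 0,"jaw": 0},
    {"delta_pos": [1,0,0],"roll": 0,"jaw": 0},
    {"delta_pos": [1,0,0],"roll": 0,"jaw": 0},
    {"delta_pos": [1,0,0],"roll": 0,"jaw": 0}
  ]
}}

```text
time_s: 9.88
ee_pos: [575.6, 203.8, 32.0]
ee_rot: [180.0, -0.0, 77.0]
force: [0.6, 0.2, -1.8]
gripper_width: 21.8
gripper_force: 45.0
```

```bash
python3 -c "
from h import *
st()"
```

```text
t 9.8833 tcp [575.56 203.76  31.96] rot [ 1.8e+02 -1.0e-02  7.7e+01] case-frame from seat [-2.71 -0.45] F case [0.55 0.36] -1.79 T [-0.11  0.13  0.  ]
```

Request:
{"op": "arm_command", "data": {
  "rows": [
    {"delta_pos": [0.5,0,0],"roll": 0,"jaw": 0},
    {"delta_pos": [1,0,0],"roll": 0,"jaw": 0},
    {"delta_pos": [1,0,0],"roll": 0,"jaw": 0},
    {"delta_pos": [1,0,0],"roll": 0,"jaw": 0}
  ]
}}

```text
time_s: 10.22
ee_pos: [575.8, 204.8, 32.0]
ee_rot: [180.0, -0.0, 77.0]
force: [0.1, 0.4, -3.4]
gripper_width: 21.9
gripper_force: 45.0
```

Request:
{"op": "arm_command", "data": {
  "rows": [
    {"delta_pos": [0.5,0,0],"roll": 0,"jaw": 0},
    {"delta_pos": [1,0,0],"roll": 0,"jaw": 0},
    {"delta_pos": [1,0,0],"roll": 0,"jaw": 0},
    {"delta_pos": [1,0,0],"roll": 0,"jaw": 0}
  ]
}}

```text
time_s: 10.55
ee_pos: [576.0, 205.7, 32.0]
ee_rot: [180.0, -0.0, 77.0]
force: [-0.4, -0.1, -2.5]
gripper_width: 21.7
gripper_force: 45.0
```

```bash
python3 -c "
from h import *
st()"
```

```text
t 10.55 tcp [576.02 205.71  31.96] rot [ 1.800e+02 -1.000e-02  7.701e+01] case-frame from seat [-2.7   1.55] F case [-0.33 -0.15] -2.55 T [-0.07  0.09  0.03]
```

Request:
{"op": "arm_command", "data": {
  "rows": [
    {"delta_pos": [0.5,0,0],"roll": 0,"jaw": 0},
    {"delta_pos": [1,0,0],"roll": 0,"jaw": 0},
    {"delta_pos": [1,0,0],"roll": 0,"jaw": 0},
    {"delta_pos": [1,0,0],"roll": 0,"jaw": 0}
  ]
}}

```text
time_s: 10.88
ee_pos: [575.9, 205.9, 32.0]
ee_rot: [-180.0, 0.1, 77.0]
force: [-1.3, -4.9, 0.3]
gripper_width: 21.4
gripper_force: 45.0
```

```bash
python3 -c "
from h import *
st()"
```

```text
t 10.8833 tcp [575.92 205.94  31.97] rot [-1.7997e+02  7.0000e-02  7.6990e+01] case-frame from seat [-2.85  1.75] F case [-0.15 -5.1 ] 0.29 T [-0.81  0.16 -0.18]
```

Request:
{"op": "arm_command", "data": {
  "rows": [
    {"delta_pos": [0.5,0,0],"roll": 0,"jaw": 0},
    {"delta_pos": [1,0,0],"roll": 0,"jaw": 0},
    {"delta_pos": [1,0,0],"roll": 0,"jaw": 0},
    {"delta_pos": [1,0,0],"roll": 0,"jaw": 0}
  ]
}}

```text
time_s: 11.22
ee_pos: [575.9, 206.0, 32.1]
ee_rot: [-180.0, 0.2, 77.0]
force: [-1.8, -7.7, 2.2]
gripper_width: 21.8
gripper_force: 45.0
```

```bash
python3 -c "
from h import *
st()"
```

```text
t 11.2167 tcp [575.9  206.04  32.1 ] rot [-1.7996e+02  1.5000e-01  7.7000e+01] case-frame from seat [-2.89  1.84] F case [-0.04 -7.94] 2.21 T [-1.37  0.23 -0.33]
```

Request:
{"op": "arm_command", "data": {
  "rows": [
    {"delta_pos": [0,0,0],"roll": 0.05,"jaw": 0},
    {"delta_pos": [0,0,0],"roll": 0.1,"jaw": 0},
    {"delta_pos": [0,0,0],"roll": 0.1,"jaw": 0},
    {"delta_pos": [0,0,0],"roll": 0.1,"jaw": 0}
  ]
}}

```text
time_s: 11.55
ee_pos: [575.8, 206.0, 31.9]
ee_rot: [-180.0, 0.2, 76.6]
force: [-1.4, -6.9, 1.6]
gripper_width: 21.8
gripper_force: 45.0
```

```bash
python3 -c "
from h import *
st()"
```

```text
t 11.55 tcp [575.83 206.05  31.95] rot [-179.96    0.18   76.62] case-frame from seat [-2.95  1.83] F case [ 0.13 -7.02] 1.56 T [-1.22  0.38  0.21]
```

Request:
{"op": "arm_command", "data": {
  "rows": [
    {"delta_pos": [0,0,0],"roll": 0.05,"jaw": 0},
    {"delta_pos": [0,0,0],"roll": 0.1,"jaw": 0},
    {"delta_pos": [0,0,0],"roll": 0.1,"jaw": 0},
    {"delta_pos": [0,0,0],"roll": 0.1,"jaw": 0}
  ]
}}

```text
time_s: 11.88
ee_pos: [575.5, 205.8, 31.9]
ee_rot: [-179.9, 0.2, 76.2]
force: [-1.6, -7.3, 2.5]
gripper_width: 22.3
gripper_force: 45.0
```

```bash
python3 -c "
from h import *
st()"
```

```text
t 11.8833 tcp [575.46 205.83  31.89] rot [-179.92    0.22   76.15] case-frame from seat [-3.27  1.54] F case [ 0.04 -7.5 ] 2.47 T [-1.24  0.58  0.45]
```

Request:
{"op": "arm_command", "data": {
  "rows": [
    {"delta_pos": [0,0,0],"roll": -0.07,"jaw": 0},
    {"delta_pos": [0,0.5,0],"roll": -0.13,"jaw": 0},
    {"delta_pos": [0,1,0],"roll": -0.13,"jaw": 0},
    {"delta_pos": [0,1.5,0],"roll": -0.13,"jaw": 0},
    {"delta_pos": [0,1.5,0],"roll": -0.13,"jaw": 0}
  ]
}}

```text
time_s: 12.3
ee_pos: [576.1, 206.0, 31.5]
ee_rot: [-179.8, 0.2, 76.7]
force: [-3.5, -6.3, -0.2]
gripper_width: 21.7
gripper_force: 45.0
```

```bash
python3 -c "
from h import *
st()"
```

```text
t 12.3 tcp [576.12 205.96  31.48] rot [-179.8     0.19   76.71] case-frame from seat [-2.65  1.81] F case [-2.03 -6.93] -0.23 T [-0.95  0.69  0.08]
```

Request:
{"op": "arm_command", "data": {
  "rows": [
    {"delta_pos": [0,0.5,0],"roll": 0,"jaw": 0},
    {"delta_pos": [0,1,0],"roll": 0,"jaw": 0},
    {"delta_pos": [0,1,0],"roll": 0,"jaw": 0},
    {"delta_pos": [0,1,0],"roll": 0,"jaw": 0}
  ]
}}

```text
time_s: 12.63
ee_pos: [576.7, 205.8, 31.2]
ee_rot: [-179.8, 0.2, 76.7]
force: [-3.4, -4.6, -0.3]
gripper_width: 22.0
gripper_force: 45.0
```

```bash
python3 -c "
from h import *
st()"
```

```text
t 12.6333 tcp [576.74 205.84  31.22] rot [-179.76    0.2    76.71] case-frame from seat [-2.02  1.83] F case [-2.23 -5.28] -0.27 T [-0.87  0.74  0.16]
```

Request:
{"op": "arm_command", "data": {
  "rows": [
    {"delta_pos": [0.2,0.5,0],"roll": 0,"jaw": 0},
    {"delta_pos": [0.4,1,0],"roll": 0,"jaw": 0},
    {"delta_pos": [0.4,1,0],"roll": 0,"jaw": 0},
    {"delta_pos": [0.4,1,0],"roll": 0,"jaw": 0}
  ]
}}

```text
time_s: 12.97
ee_pos: [577.2, 205.7, 31.0]
ee_rot: [-179.7, 0.3, 76.7]
force: [-4.7, -5.5, -1.9]
gripper_width: 21.8
gripper_force: 45.0
```

```bash
python3 -c "
from h import *
st()"
```

```text
t 12.9667 tcp [577.19 205.74  31.04] rot [-179.69    0.25   76.72] case-frame from seat [-1.56  1.83] F case [-3.34 -6.45] -1.86 T [-1.    0.87  0.07]
```

Request:
{"op": "arm_command", "data": {
  "rows": [
    {"delta_pos": [0.2,0.5,0],"roll": 0,"jaw": 0},
    {"delta_pos": [0.4,1,0],"roll": 0,"jaw": 0},
    {"delta_pos": [0.4,1,0],"roll": 0,"jaw": 0},
    {"delta_pos": [0.4,1,0],"roll": 0,"jaw": 0}
  ]
}}

```text
time_s: 13.3
ee_pos: [577.2, 205.7, 31.0]
ee_rot: [-179.6, 0.3, 76.7]
force: [-8.2, -5.6, 0.3]
gripper_width: 21.9
gripper_force: 45.0
```

```bash
python3 -c "
from h import *
st()"
```

```text
t 13.3 tcp [577.18 205.71  31.01] rot [-179.58    0.31   76.71] case-frame from seat [-1.56  1.8 ] F case [-6.72 -7.26] 0.29 T [-1.08  1.17  0.12]
```

Request:
{"op": "arm_command", "data": {
  "rows": [
    {"delta_pos": [0.2,0.5,0],"roll": 0,"jaw": 0},
    {"delta_pos": [0.5,1,0],"roll": 0,"jaw": 0},
    {"delta_pos": [0.7,1.3,0],"roll": 0,"jaw": 0},
    {"delta_pos": [0.7,1.3,0],"roll": 0,"jaw": 0},
    {"delta_pos": [0.7,1.3,0],"roll": 0,"jaw": 0}
  ]
}}

```text
time_s: 13.72
ee_pos: [577.2, 205.7, 31.0]
ee_rot: [-179.4, 0.4, 76.7]
force: [-10.7, -6.8, 2.5]
gripper_width: 21.9
gripper_force: 45.0
```

```bash
python3 -c "
from h import *
st()"
```

```text
t 13.7167 tcp [577.17 205.68  31.04] rot [-179.42    0.4    76.72] case-frame from seat [-1.57  1.77] F case [-8.96 -8.99] 2.46 T [-1.17  1.64  0.12]
```

Request:
{"op": "arm_command", "data": {
  "rows": [
    {"delta_pos": [0.3,0.5,0],"roll": 0,"jaw": 0},
    {"delta_pos": [0.6,1,0],"roll": 0,"jaw": 0},
    {"delta_pos": [0.6,1,0],"roll": 0,"jaw": 0},
    {"delta_pos": [0.6,1,0],"roll": 0,"jaw": 0},
    {"delta_pos": [0.6,1,0],"roll": 0,"jaw": 0},
    {"delta_pos": [0.6,1,0],"roll": 0,"jaw": 0}
  ]
}}

```text
time_s: 14.22
ee_pos: [577.2, 205.7, 31.0]
ee_rot: [-179.3, 0.5, 76.7]
force: [-13.4, -7.6, 5.1]
gripper_width: 21.8
gripper_force: 45.0
```

```bash
python3 -c "
from h import *
st()"
```

```text
t 14.2167 tcp [577.16 205.66  31.  ] rot [-179.3     0.47   76.71] case-frame from seat [-1.57  1.76] F case [-11.35 -10.45] 5.13 T [-1.25  2.05  0.12]
```

Request:
{"op": "arm_command", "data": {
  "rows": [
    {"delta_pos": [0,0,-0.5],"roll": 0,"jaw": 0},
    {"delta_pos": [0.2,0,-1],"roll": 0,"jaw": 0},
    {"delta_pos": [0.2,0,-1],"roll": 0,"jaw": 0},
    {"delta_pos": [0.2,0,-1],"roll": 0,"jaw": 0},
    {"delta_pos": [0.2,0,-1],"roll": 0,"jaw": 0},
    {"delta_pos": [0.2,0,-1],"roll": 0,"jaw": 0},
    {"delta_pos": [0.2,0,-1],"roll": 0,"jaw": 0},
    {"delta_pos": [0.2,0,-1],"roll": 0,"jaw": 0},
    {"delta_pos": [0.2,0,-1],"roll": 0,"jaw": 0},
    {"delta_pos": [0.2,0,-1],"roll": 0,"jaw": 0},
    {"delta_pos": [0.2,0,-1],"roll": 0,"jaw": 0},
    {"delta_pos": [0.2,0,-1],"roll": 0,"jaw": 0},
    {"delta_pos": [0.2,0,-1],"roll": 0,"jaw": 0},
    {"delta_pos": [0.2,0,-1],"roll": 0,"jaw": 0},
    {"delta_pos": [0.2,0,-1],"roll": 0,"jaw": 0}
  ]
}}

```text
time_s: 15.47
ee_pos: [577.1, 205.7, 31.1]
ee_rot: [-179.3, 0.5, 76.7]
force: [-11.6, -8.1, 1.6]
gripper_width: 21.8
gripper_force: 45.0
```

```bash
python3 - <<'E'
from h import *
st(); s=env.state()
f=grab('scene'); c=cv2.resize(f['img'][170:290,290:440],None,fx=4.6,fy=4.6,interpolation=cv2.INTER_CUBIC); cv2.imwrite('pics/s4.png',c)
E
```

```text
t 15.4667 tcp [577.13 205.68  31.07] rot [-179.28    0.5    76.72] case-frame from seat [-1.6   1.77] F case [ -9.52 -10.47] 1.58 T [-1.36  1.77  0.13]
```

View pics/s4.png

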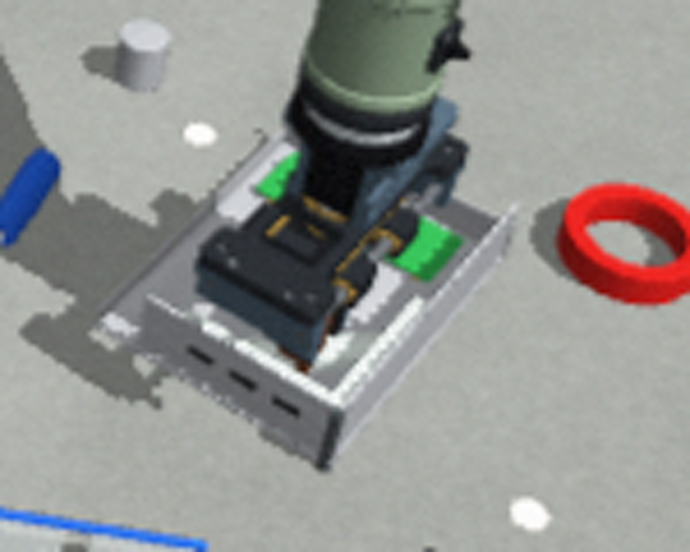

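The picture shows the square in the corner at crop (335,400), with its legs along both walls and the flap looking square. Wall friction could still be hiding a weak touch on the flap, so I'll add a little in x and hold for another second.

Request:
{"op": "arm_command", "data": {
  "rows": [
    {"delta_pos": [0,0.4,0],"roll": 0,"jaw": 0},
    {"delta_pos": [0,0.8,0],"roll": 0,"jaw": 0},
    {"delta_pos": [0,0.8,0],"roll": 0,"jaw": 0},
    {"delta_pos": [0,0.8,0],"roll": 0,"jaw": 0},
    {"delta_pos": [0,0.8,0],"roll": 0,"jaw": 0},
    {"delta_pos": [0,0.8,0],"roll": 0,"jaw": 0},
    {"delta_pos": [0,0.8,0],"roll": 0,"jaw": 0},
    {"delta_pos": [0,0.8,0],"roll": 0,"jaw": 0},
    {"delta_pos": [0,0.8,0],"roll": 0,"jaw": 0},
    {"delta_pos": [0,0.8,0],"roll": 0,"jaw": 0},
    {"delta_pos": [0,0.8,0],"roll": 0,"jaw": 0},
    {"delta_pos": [0,0.8,0],"roll": 0,"jaw": 0},
    {"delta_pos": [0,0.8,0],"roll": 0,"jaw": 0},
    {"delta_pos": [0,0.8,0],"roll": 0,"jaw": 0}
  ]
}}

```text
time_s: 16.68
ee_pos: [577.1, 205.7, 31.1]
ee_rot: [-179.2, 0.5, 76.7]
force: [-12.8, -6.6, 2.2]
gripper_width: 21.7
gripper_force: 45.0
```

```bash
python3 -c "
from h import *
st()"
```

```text
t 16.6833 tcp [577.15 205.67  31.09] rot [-179.19    0.52   76.71] case-frame from seat [-1.59  1.75] F case [-10.95  -9.32] 2.21 T [-1.2   2.05  0.09]
```

Both forces hold at about 9 to 11 N. The wall-friction share, measured while sliding, was about half of the wall force, so both true contact forces are well above 4 N. Backing off and lifting.

Request:
{"op": "arm_command", "data": {
  "rows": [
    {"delta_pos": [-1,-1.5,0],"roll": 0,"jaw": 0},
    {"delta_pos": [-2.5,-3,0],"roll": 0,"jaw": 0},
    {"delta_pos": [-4,-5,0],"roll": 0,"jaw": 0},
    {"delta_pos": [-6,-8,0],"roll": 0,"jaw": 0},
    {"delta_pos": [-8,-12,0],"roll": 0,"jaw": 0},
    {"delta_pos": [-10,-16,0],"roll": 0,"jaw": 0},
    {"delta_pos": [-10,-18,0],"roll": 0,"jaw": 0},
    {"delta_pos": [-10,-18,-10],"roll": 0,"jaw": 0},
    {"delta_pos": [-10,-18,-30],"roll": 0,"jaw": 0},
    {"delta_pos": [-10,-18,-60],"roll": 0,"jaw": 0},
    {"delta_pos": [-10,-18,-90],"roll": 0,"jaw": 0},
    {"delta_pos": [-10,-18,-110],"roll": 0,"jaw": 0},
    {"delta_pos": [-10,-18,-118],"roll": 0,"jaw": 0},
    {"delta_pos": [-10,-18,-118],"roll": 0,"jaw": 0},
    {"delta_pos": [-10,-18,-118],"roll": 0,"jaw": 0}
  ]
}}

```text
time_s: 17.93
ee_pos: [564.2, 202.4, 150.7]
ee_rot: [-180.0, 0.0, 76.7]
force: [-0.5, -0.8, -2.1]
gripper_width: 21.8
gripper_force: 45.0
```

```bash
python3 -c "
from h import *
st(); go(510,-178,150,-9)"
```

```text
t 17.9333 tcp [564.24 202.44 150.74] rot [-179.99    0.     76.65] case-frame from seat [-13.44  -4.29] F case [-0.25 -0.91] -2.14 T [-0.12  0.13  0.03]
delta [-382.7   35.     0.7] roll -0.869 | tcp [564.2 202.4 150.7] rot [-179.99    0.     76.65] q [19. 23. 92.  0. 65. 32.]
```

Request:
{"op": "arm_command", "data": {
  "rows": [
    {"delta_pos": [-15,1,0],"roll": -0.1,"jaw": 0},
    {"delta_pos": [-45,4,0],"roll": -0.2,"jaw": 0},
    {"delta_pos": [-80,7,0],"roll": -0.3,"jaw": 0},
    {"delta_pos": [-115,11,0],"roll": -0.4,"jaw": 0},
    {"delta_pos": [-150,14,0],"roll": -0.5,"jaw": 0},
    {"delta_pos": [-185,17,0],"roll": -0.6,"jaw": 0},
    {"delta_pos": [-220,20,0],"roll": -0.7,"jaw": 0},
    {"delta_pos": [-255,23,0],"roll": -0.8,"jaw": 0},
    {"delta_pos": [-290,27,0],"roll": -0.87,"jaw": 0},
    {"delta_pos": [-320,29,0],"roll": -0.87,"jaw": 0},
    {"delta_pos": [-345,32,0],"roll": -0.87,"jaw": 0},
    {"delta_pos": [-365,33,0],"roll": -0.87,"jaw": 0},
    {"delta_pos": [-378,35,0],"roll": -0.87,"jaw": 0},
    {"delta_pos": [-383,35,0],"roll": -0.87,"jaw": 0},
    {"delta_pos": [-383,35,0],"roll": -0.87,"jaw": 0},
    {"delta_pos": [-383,35,0],"roll": -0.87,"jaw": 0},
    {"delta_pos": [-383,35,0],"roll": -0.87,"jaw": 0}
  ]
}}

```text
time_s: 19.35
ee_pos: [510.2, -177.0, 150.6]
ee_rot: [-180.0, -0.0, 81.1]
force: [0.3, -0.7, -1.8]
gripper_width: 21.8
gripper_force: 45.0
```

```bash
python3 - <<'E'
from h import *
s=env.state(); go(510,-178,32,-9)
f=grab('top');P=world(f);z=P[...,2]
w=lambda x0,y0,x1,y1:(P[...,0]>x0)&(P[...,0]<x1)&(P[...,1]>y0)&(P[...,1]<y1)&(z>40)&(z<60)
for n,m in(('wall',w(430,200,620,300)),('flap',w(595,110,645,225))):
    vx,vy,x,y=cv2.fitLine(P[m][:,:2].astype(np.float32),cv2.DIST_HUBER,0,.01,.01).ravel(); print(n,m.sum(),np.degrees(np.arctan2(vy,vx)))
g=grab('scene'); Q=world(g); p=s['ee_pos']; im=g['img'].astype(int)
m=(np.hypot(Q[...,0]-p[0],Q[...,1]-p[1])<100)&(Q[...,2]>p[2]-40)&(Q[...,2]<p[2]+25)&((im.max(2)-im.min(2))<30)&(im.mean(2)>120)
print('square z',np.percentile(Q[m][:,2],[1,5,95,99]),p[2])
E
```

```text
delta [-1.000e+00 -1.000e-01  1.186e+02] roll 0.013 | tcp [ 510.2 -177.   150.6] rot [-1.7996e+02 -5.0000e-02  8.1060e+01] q [-20.  18. 100.   0.  62. -11.]
wall 156 -13.082282
flap 58 77.2686
square z [125.44710487 128.54353607 166.17277537 167.21335679] 150.61647858761827
```

The flap is now within 0.4° of square. Lowering the square into the tray.

Request:
{"op": "arm_command", "data": {
  "rows": [
    {"delta_pos": [0,0,20],"roll": 0,"jaw": 0},
    {"delta_pos": [0,0,50],"roll": 0,"jaw": 0},
    {"delta_pos": [0,0,75],"roll": 0,"jaw": 0},
    {"delta_pos": [0,0,95],"roll": 0,"jaw": 0},
    {"delta_pos": [0,0,107],"roll": 0,"jaw": 0},
    {"delta_pos": [0,0,113],"roll": 0,"jaw": 0},
    {"delta_pos": [0,0,116],"roll": 0,"jaw": 0},
    {"delta_pos": [0,0,118],"roll": 0,"jaw": 0},
    {"delta_pos": [0,0,119],"roll": 0,"jaw": 0},
    {"delta_pos": [0,0,119],"roll": 0,"jaw": 0},
    {"delta_pos": [0,0,119],"roll": 0,"jaw": 0}
  ]
}}

```text
time_s: 20.37
ee_pos: [510.7, -178.3, 32.7]
ee_rot: [179.9, 0.0, 81.0]
force: [-0.5, 0.5, -1.9]
gripper_width: 21.6
gripper_force: 45.0
```

```bash
python3 -c "
from h import *
st()"
```

```text
t 20.3667 tcp [ 510.74 -178.35   32.71] rot [1.7991e+02 1.0000e-02 8.1010e+01] case-frame from seat [  19.75 -387.37] F case [-0.56  0.38] -1.94 T [-0.09  0.09 -0.  ]
```

Request:
{"op": "arm_command", "data": {
  "rows": [
    {"delta_pos": [0,0,1],"roll": 0,"jaw": 0},
    {"delta_pos": [0,0,2],"roll": 0,"jaw": 0},
    {"delta_pos": [0,0,3],"roll": 0,"jaw": 0},
    {"delta_pos": [0,0,3],"roll": 0,"jaw": 0},
    {"delta_pos": [0,0,3],"roll": 0,"jaw": 0}
  ]
}}

```text
time_s: 20.78
ee_pos: [510.5, -178.3, 30.1]
ee_rot: [179.9, 0.0, 81.0]
force: [-1.9, 0.6, 6.2]
gripper_width: 21.9
gripper_force: 45.0
```

```bash
python3 -c "
from h import *
st()"
```

```text
t 20.7833 tcp [ 510.46 -178.34   30.08] rot [179.94   0.    80.99] case-frame from seat [  19.48 -387.43] F case [-2.    0.18] 6.17 T [ 0.06  0.39 -0.01]
```

Contact with the tray floor: upward force 6 N. Releasing to a narrow opening, then rising.

Request:
{"op": "arm_command", "data": {
  "rows": [
    {"delta_pos": [0,0,0],"roll": 0,"jaw": 40},
    {"delta_pos": [0,0,0],"roll": 0,"jaw": 40},
    {"delta_pos": [0,0,0],"roll": 0,"jaw": 40},
    {"delta_pos": [0,0,0],"roll": 0,"jaw": 40},
    {"delta_pos": [0,0,0],"roll": 0,"jaw": 40},
    {"delta_pos": [0,0,-5],"roll": 0,"jaw": 40},
    {"delta_pos": [0,0,-15],"roll": 0,"jaw": 40},
    {"delta_pos": [0,0,-40],"roll": 0,"jaw": 40},
    {"delta_pos": [0,0,-75],"roll": 0,"jaw": 40},
    {"delta_pos": [0,0,-110],"roll": 0,"jaw": 40},
    {"delta_pos": [0,0,-140],"roll": 0,"jaw": 40},
    {"delta_pos": [0,0,-150],"roll": 0,"jaw": 40},
    {"delta_pos": [0,0,-150],"roll": 0,"jaw": 40},
    {"delta_pos": [0,0,-150],"roll": 0,"jaw": 40}
  ]
}}

```text
time_s: 21.95
ee_pos: [509.9, -178.1, 179.1]
ee_rot: [180.0, 0.0, 81.0]
force: [0.7, 0.8, -0.7]
gripper_width: 36.7
gripper_force: 0.0
```

```bash
python3 - <<'E'
from h import *
st(); f=grab('scene'); cv2.imwrite('pics/s5.png',f['img'])
E
```

```text
t 21.95 tcp [ 509.88 -178.1   179.05] rot [179.98   0.    81.  ] case-frame from seat [  18.86 -387.33] F case [0.49 0.9 ] -0.71 T [-0.06  0.08  0.02]
```

View pics/s5.png

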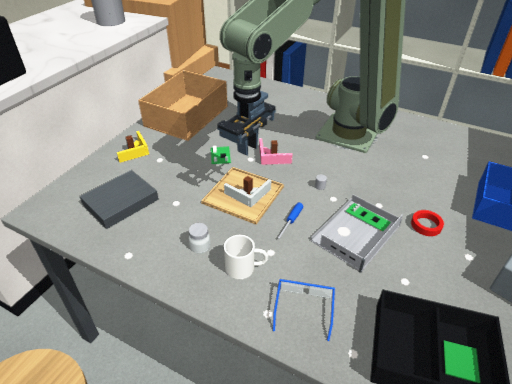

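The square lies flat in its tray at (247,188), the case is at (358,232) with the flap squared, and everything else is where it was. The gripper is clear at (248,130), so I'm handing in.

```bash
python3 -c "
from h import *
print(env.job_done())"
```

```text
the job is handed in; nothing more can be done
None
```

I handed the job in at about 22 s, but the hand-in gave no verdict: the square was pressed into the corner for over 2 s (about 9–11 N measured on each side), the flap is within 0.4° of square, and the square lies released and flat in its tray.

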